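Key the crank hub of a hand mill

ROBOT

A 6-joint arm with a two-finger parallel gripper is mounted at the origin on a cart in front of the work surface, level with it; the furniture and walls round the work are solid. World frame = base frame: x ahead of the robot, y to its left, z up, the work surface at z = 0. Lengths are in m, angles in rad, forces in N, time in s.
With the tool pointing down it reaches from about 0.35 to 0.975 m from the base axis. Payload 7.1 kg.
Tool frame: the origin (TCP) lies between the finger pads; the fingertips stand 22 mm ahead of it and the grasp point (between the pads) lies 3 mm ahead of it; z points along the fingers, y is the line along which they close (so a half turn about z gives the same grasp; the last joint's range is limited). The gripper opens to 88 mm and grips with 3 to 60 N. Pads are 20 mm wide; open, the fingers measure 115 mm over their backs; the gripper's body (75 mm by 178 mm) begins 61 mm behind the grasp point.
Start: joints at [-1.191, 0.423, 1.63, -0, 1.089, -0.019], TCP at [0.243, -0.576, 0.245] pointing down, gripper open.
Joint ranges: [-3, 3], [-0.9, 2.11], [0.09, 2.58], [-1.31, 4.45], [0.11, 2.69], [-2.54, 2.54]. Speed limits (rad/s): [2.39, 2.39, 3.01, 3.14, 3.14, 3.14].

INTERFACE

Orientations are given as [roll, pitch, yaw] about the fixed x, y, z axes, in that order (R = Rz(yaw) Ry(pitch) Rx(roll)).
In Python, from cell import readout, snapshot, get_calibration, job gives the robot as it stands.
- The arm moves only by the tool servo_tool, never from a script. Its argument "increments" is a list of rows, each a list of 7 numbers: the turn, a rotation vector about the world's x, y, z in degrees, then the shift along the world's x, y, z in mm, then the opening, from -1 (shut) to 1 (fully open), so that 0 is half open. A call has 1 to 12 rows; each row shifts and turns the commanded pose from where the row before left it; what a row does not reach is not made up. A row lasts 1/10 s, in which the tool goes at most 50 mm and 8.59 degrees, less where a joint would pass 70% of its speed; a pose out of reach is approached as far as the arm can. A call is refused whole if a number of a shift passes 50 or a number of a turn 8.59, either way. A call with a gripper value outside its range is refused whole. The fingers move at their own pace and stop on an object; "force" is the grip in N (left out, the last holds). Time passes only in rows, so rows that do not move let the fingers close. It gives the time, the measured TCP pose, the force, the opening and the grip force at its end, in the units of the state.
- readout.read_state(): the state, without advancing time (a new reading comes with each control period).
- snapshot(name): name is "scene" or "top" or "wrist"; returns (picture, depth): 400x640x3 uint8, blue, green, red; 400x640 float32, m along the optical axis (not along the pixel's ray), 0 where there is no reading.
- get_calibration(name): a dict with "fx", "fy", "cx", "cy" (pixels), "R" (3x3) and "t" (3): a world point X has camera coordinates R X + t; the wrist camera has in their place "mount" (4x4, takes a point from camera to tool coordinates, whose origin is the TCP and whose axes are the flange's). Camera axes: x right, y down, z forward; pixel columns grow to the right and rows downward; lengths in m; the calibration is good to about 2 mm. A picture is of the moment at which its call begins: read the wrist's pose just before it. get_calibration takes no time and is no camera call.
- job.close_job(): hands the job in; it is judged then, once.
The state is a dict: "time_s": time; "q": joint angles; "qd": joint speeds; "effort": joint torques, N m; "position": TCP position; "ee_rot": TCP orientation; "contact_force": force on the tool from outside, world axes, zero at the start; "ft_torque": the same for the moment, N m; "grip_width": opening from 0.0 (shut) to 1.0 (fully open); "finger_force": force on a finger pad.
Only numpy, scipy, OpenCV 4.12 (cv2) and the standard library are available. Lean on these libraries where they do the work, as an engineer would, in place of code of your own. Each camera call takes 0.05 s, during which the arm holds its last target. There are 200 camera calls.

TASK

The green crank hub of the hand mill is loose on its square shaft. Take the brass tapered key from its wooden stand, enter it tip down in the gap between the shaft and the front wall of the hub, tapered face towards that front wall, lower it by feel until both faces bear without letting it drop, and then push or tap it down firmly until it is wedged tight and stays tight by itself; do not ram or overforce it, or the hub cracks. Then let go, and leave the ramekin, the salt shaker and the tumbler where they are.

Things in the scene. Friction and masses are not known exactly. Their poses are not given: they have to be found in the camera images.
- mill: Hand mill, fixed to the table: steel drum 124 mm across, 30 mm high; on it a green hub block 72 x 62 mm, top 95 mm above the table, its front wall at -x, towards the robot; crank arm along +x with a wooden knob 108 mm out, top 95 mm high. Origin on the table under the drum's centre, z up. The hub cracks if the key presses on it with over 90 N, also when a hand forces the key against one wall.
- keyway_mouth (a point): Middle of the upper inner edge of the hub's front wall, 95 mm high, axes as the mill's. From here the gap runs along +x to the upright flat of the square shaft (top 2 mm lower): 10.5 to 15 mm, different each time and not measured. Gap 26 mm along y, 65 mm deep. Going down, the front wall nears the shaft 1 mm per 7 mm, to match the key.
- key: Brass key, about 0.18 kg, 106 mm tall, z up. Origin at the centre of the tip's end face. Body 22 mm wide (y), 70 mm long, flat +x face, -x face tapered 1:7: 7 mm thick (x) at the tip, 17 mm under the head. Head 20 (x) x 34 (y) x 36 (z) mm, centred at x = -6.5 mm. It goes in with its x along the mill's x.
- key_tip (a point): Centre of the key's tip end face (the key's origin), axes as the key's. In the gap the key comes to bear with its tip 24 to 57 mm deep, never on the bottom; each further mm wedges it harder. Metal on metal is oiled, friction about 0.2: a downward push of about 18 N makes it tight and it stays by itself; over 25 N may overload the hub.
- key_head (a point): Point to grasp in the key's head: 92 mm above the tip, 22 mm above the head's underside, 14 mm below its top, midway in its 20 x 34 mm section; axes as the key's. Fingers fit on the two faces 34 mm apart along y.
- key_stand: Fixed wooden stand, base 90 x 80 mm, block 80 mm high with a slot in which the key hangs upright by the shoulders of its head; it lifts straight out. Origin on the table under the key's tip; axes as the key's at the start. The tip starts 10 mm above the table. The tapered face starts towards the robot, within about 30 degrees.
- ramekin: White ramekin, 84 mm across, 42 mm high, origin under its centre. Leave alone.
- salt: Glass salt shaker, 45 mm across, 86 mm high, origin under its centre. Leave alone.
- tumbler: Glass tumbler, 84 mm across, 93 mm high, origin under its centre. Leave alone.

How it is judged:
By the outcome, as a careful person would: the job done as asked, in the order asked, and still so for the second after the job is handed in, with the robot touching nothing.
It also fails if it takes over 58 s, if anything falls off the work surface, if the arm or the gripper's body presses on something with over 40 N, if the wrist force passes 120 N, or if a joint passes its speed limit or range.

## Working session

There is one attempt and no reset: what is moved stays moved. The work goes in short steps, Python scripts to look and compute and a tool call to move; the robot and the scene stay as the last step left them, time stands still between calls to the robot, and variables do not carry over. Pictures are saved under pics/ and viewed, at most 10 in all, crops included, and the job is handed in when it is done.

Besides the shell and the picture viewer there is one more tool, called after ">>>" in YAML: its name, and indented under it one key for each argument. servo_tool: Moves the arm, as the interface text tells. Its arguments: {"type":"object","properties":{"increments":{"type":"array","items":{"type":"array","items":{"type":"number"}}},"force":{"type":"number"}},"required":["increments"]}

```bash
mkdir -p pics; cat > h.py <<'E'
import numpy as np,cv2
from cell import readout,snapshot,get_calibration,job
from scipy.spatial.transform import Rotation as Ro
def cloud(n):
    s=readout.read_state(); im,d=snapshot(n); c=get_calibration(n)
    v,u=np.mgrid[0:400,0:640]
    P=np.dstack([(u-c['cx'])/c['fx']*d,(v-c['cy'])/c['fy']*d,d])
    if 'R' in c: W=(P-np.array(c['t']))@np.array(c['R'])
    else:
        M=np.array(c['mount']); T=P@M[:3,:3].T+M[:3,3]
        W=T@Ro.from_euler('xyz',s['ee_rot']).as_matrix().T+np.array(s['position'])
    W[d==0]=np.nan
    return im,d,W
E
python3 - <<'E'
from h import *
for n in('scene','top'):
    im,d,W=cloud(n); cv2.imwrite(f'pics/{n}.png',im); np.savez(f'{n}.npz',im=im,W=W)
print(readout.read_state())
for n in('scene','top','wrist'): print(get_calibration(n))
E
```

```text
{'time_s': 0.1, 'q': array([-1.19096890e+00,  4.23751771e-01,  1.63061487e+00,  2.03183822e-06,
        1.08861341e+00, -1.89726817e-02]), 'qd': array([-7.80227264e-04, -3.22607548e-05, -1.96161328e-03,  1.09809001e-03,
        2.07692406e-03, -4.50578071e-04]), 'effort': array([ 6.51127793e-04, -5.45615602e+01, -2.74325305e+01,  6.44915015e-02,
        1.87644130e-02, -2.05744431e-05]), 'position': array([ 0.24255754, -0.57549222,  0.24398681]), 'ee_rot': array([-3.14020554e+00, -2.81195388e-05,  3.98799150e-01]), 'contact_force': array([ 0.20009216, -0.38481393, -0.66093448]), 'ft_torque': array([ 0.00833429, -0.01466561,  0.00592737]), 'finger_force': 0.0, 'grip_width': 0.9990108524962009}
{'fx': 378.75602269332063, 'fy': 378.75602269332063, 'cx': 324.0672373278956, 'cy': 199.29982644952332, 'R': array([[ 0.61415289, -0.78913645, -0.00893801],
       [-0.45830586, -0.347415  , -0.81808225],
       [ 0.64247332,  0.50652392, -0.57503178]]), 't': array([-0.29517453,  0.28743141,  0.63269982])}
{'fx': 503.2054196589198, 'fy': 503.2054196589198, 'cx': 318.83410106608494, 'cy': 195.79910818762147, 'R': array([[ 0.00544142, -0.9997121 , -0.02336907],
       [-0.98948672, -0.00200539, -0.14460983],
       [ 0.14452134,  0.02391027, -0.98921276]]), 't': array([0.01095379, 0.47243056, 1.24752255])}
{'fx': 287.14651131341617, 'fy': 287.14651131341617, 'cx': 324.4496022076626, 'cy': 201.52437954822443, 'mount': array([[ 5.21814784e-04, -9.60572761e-01, -2.78028234e-01,
         7.59106191e-02],
       [ 9.99999725e-01,  3.54703513e-04,  6.51358697e-04,
        -3.44801416e-04],
       [-5.27059830e-04, -2.78028497e-01,  9.60572682e-01,
        -1.40198395e-01],
       [ 0.00000000e+00,  0.00000000e+00,  0.00000000e+00,
         1.00000000e+00]])}
```

View pics/scene.png

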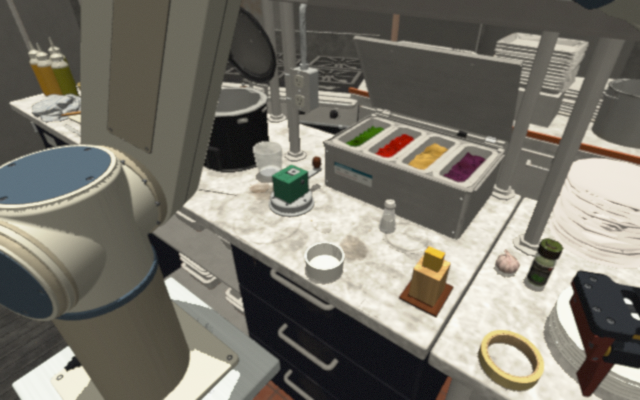

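View pics/top.png

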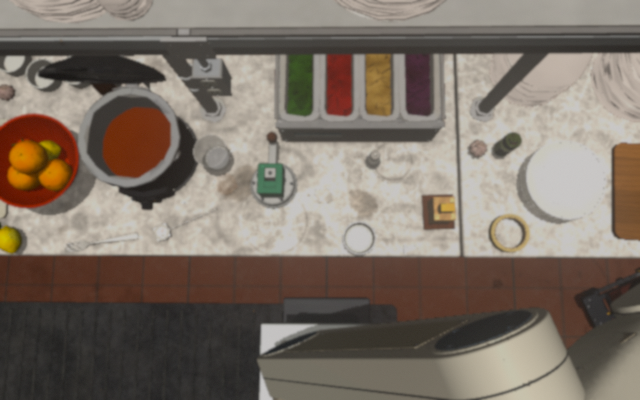

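The scene view shows the green hub at (290,185), the key in its stand at (432,270), the ramekin at (324,262), the salt at (388,215) and the tumbler at (267,158). In the top view the hub is at (270,180) and the key at (445,208). Next I measure both.

```bash
python3 - <<'E'
from h import *
for n in('top','scene'):
    z=np.load(n+'.npz');im=z['im'];W=z['W'];hsv=cv2.cvtColor(im,cv2.COLOR_BGR2HSV);H,S,V=[hsv[...,i].astype(int) for i in range(3)]
    g=(H>65)&(H<95)&(S>90)&(abs(W[...,2]-.095)<.006)
    b=(H>15)&(H<30)&(S>120)&(V>120)&(abs(W[...,2]-.116)<.008)&(W[...,1]<-.1)&(W[...,0]<.55)
    for nm,m in(('hub',g),('key',b)):
        P=W[m]
        if len(P)<5: print(n,nm,len(P));continue
        r=cv2.minAreaRect((P[:,:2]*1000).astype(np.float32)); print(n,nm,len(P),P.mean(0).round(4),np.median(P[:,2]),r)
        print(P.min(0).round(3),P.max(0).round(3))
    for nm,(u,v) in {'salt':(372,160),'ram':(359,238),'tum':(215,158)}.items():
        if n=='top': print(nm,W[v,u].round(3))
z=np.load('top.npz');im=z['im']
a=cv2.resize(im[140:220,235:315],None,fx=5,fy=5,interpolation=cv2.INTER_CUBIC);b=cv2.resize(im[170:250,400:480],None,fx=5,fy=5,interpolation=cv2.INTER_CUBIC)
cv2.imwrite('pics/c.png',np.hstack([a,b]))
E
```

```text
top hub 147 [0.5003 0.1372 0.0946] 0.09466748494398218 ((507.1484069824219, 131.97012329101562), (49.885284423828125, 65.19483184814453), 88.708740234375)
[0.475 0.107 0.089] [0.54  0.157 0.099]
top key 122 [ 0.4348 -0.2918  0.1149] 0.11486260214661456 ((434.5805358886719, -292.5538024902344), (32.96175003051758, 19.396804809570312), 89.53297424316406)
[ 0.425 -0.309  0.108] [ 0.444 -0.276  0.121]
salt [ 0.559 -0.121  0.064]
ram [ 0.367 -0.09   0.005]
tum [0.575 0.287 0.015]
scene hub 325 [0.5104 0.1125 0.093 ] 0.09320426293361174 ((561.9718627929688, 73.50021362304688), (84.4227294921875, 245.33660888671875), 46.19740295410156)
[ 0.469 -0.042  0.089] [0.623 0.161 0.096]
scene key 143 [ 0.4326 -0.2956  0.1148] 0.11488572628569733 ((434.8382263183594, -295.2212829589844), (20.656375885009766, 33.221858978271484), 2.520350217819214)
[ 0.424 -0.312  0.11 ] [ 0.445 -0.279  0.117]
```

View pics/c.png

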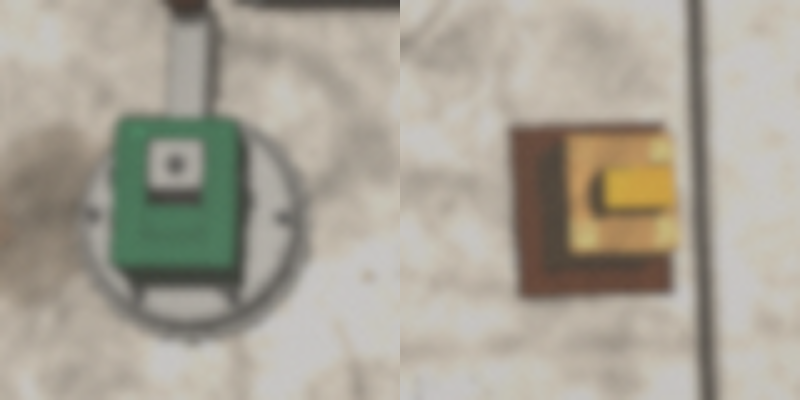

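The crop shows the square shaft at (175,165), with the dark gap strip in front of it at (175,197). The key head lies along y at (640,188). Hub and key both have yaw near 0. I move above the key for a wrist look.

>>> servo_tool:
  increments:
    - [0,0,-1.5,14,20,0,1]
    - [0,0,-3.3,27,40,0,1]
    - [0,0,-3.3,27,40,0,1]
    - [0,0,-3.3,27,40,0,1]
    - [0,0,-3.3,27,40,0,1]
    - [0,0,-3.3,27,40,0,1]
    - [0,0,-3.3,27,40,0,1]
    - [0,0,-1.5,15,21,0,1]
    - [0,0,0,0,0,0,1]
    - [0,0,0,0,0,0,1]

```text
time_s: 1.1
position: [0.4337, -0.2947, 0.2445]
ee_rot: [3.142, 0.001, 0.003]
contact_force: [-1.0, -0.6, -0.3]
grip_width: 1.001
finger_force: 0.0
```

```bash
cat > key.py <<'E'
from h import *
s=readout.read_state(); im,d,W=cloud('wrist'); cv2.imwrite('pics/wk.png',im)
hsv=cv2.cvtColor(im,cv2.COLOR_BGR2HSV);H,S,V=[hsv[...,i].astype(int) for i in range(3)]
print(s['position'],s['ee_rot'],s['time_s'])
m=(abs(W[...,2]-.116)<.006)&(np.hypot(W[...,0]-.434,W[...,1]+.294)<.03)
P=W[m];print(len(P),P.mean(0),cv2.minAreaRect((P[:,:2]*1000).astype(np.float32)))
E
python3 key.py
```

```text
[ 0.43366671 -0.29469765  0.24449092] [3.14156888e+00 5.68729466e-04 3.05768368e-03] 1.1
708 [ 0.43476208 -0.29430072  0.11578775] ((433.9627990722656, -294.2408752441406), (20.409385681152344, 33.89225769042969), 3.3921427726745605)
```

View pics/wk.png

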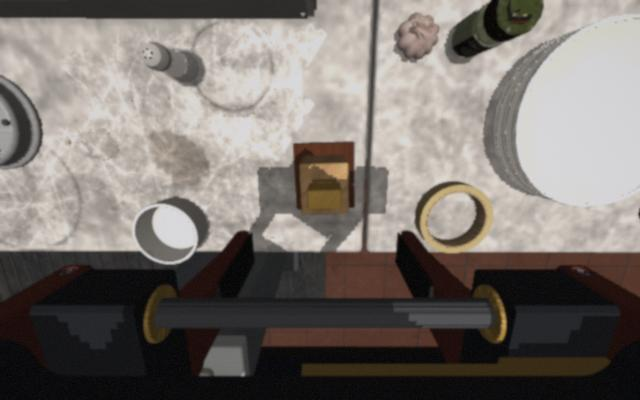

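The wrist view shows the key head at (325,195) in its stand. It is centred at (0.434, -0.294) with yaw about +2°, and the 20 x 34 mm size matches. I look at the mill before gripping, since the key will block that view later.

>>> servo_tool:
  increments:
    - [0,0,0,3,21,0,1]
    - [0,0,0,5,43,0,1]
    - [0,0,0,5,43,0,1]
    - [0,0,0,5,43,0,1]
    - [0,0,0,5,43,-4,1]
    - [0,0,0,5,43,-6,1]
    - [0,0,0,5,43,-8,1]
    - [0,0,0,5,43,-8,1]
    - [0,0,0,5,43,-8,1]
    - [0,0,0,5,43,-6,1]
    - [0,0,0,3,21,0,1]
    - [0,0,0,0,0,0,1]

```text
time_s: 2.35
position: [0.4854, 0.135, 0.2044]
ee_rot: [-3.141, -0.0, 0.003]
contact_force: [0.2, -0.1, -0.2]
grip_width: 1.0
finger_force: 0.0
```

>>> servo_tool:
  increments:
    - [0,0,0,0,0,0,1]
    - [0,0,0,0,0,0,1]

```text
time_s: 2.55
position: [0.4847, 0.1324, 0.2046]
ee_rot: [3.141, 0.0, -0.001]
contact_force: [0.3, -0.3, -0.0]
grip_width: 0.997
finger_force: 0.0
```

```bash
cat > mill.py <<'E'
from h import *
s=readout.read_state(); Ws=[]
for i in range(4):
    im,d,W=cloud('wrist');Ws.append(W)
W=np.nanmedian(Ws,0)
hsv=cv2.cvtColor(im,cv2.COLOR_BGR2HSV);H,S,V=[hsv[...,i].astype(int) for i in range(3)]
print(s['position'],s['ee_rot'],s['time_s']); np.savez('mill.npz',im=im,W=W)
g=(H>60)&(H<100)&(S>80)&(abs(W[...,2]-.095)<.005)&(np.hypot(W[...,0]-.507,W[...,1]-.132)<.07)
P=W[g];print(len(P),P.mean(0),cv2.minAreaRect((P[:,:2]*1000).astype(np.float32)))
v,u=np.nonzero(g);print(u.min(),u.max(),v.min(),v.max())
u0=(u.min()+u.max())//2
for r in range(v.min()-4,v.max()+5): print(r,im[r,u0],W[r,u0].round(4))
cv2.imwrite('pics/wm.png',cv2.resize(im[v.min()-20:v.max()+20,u.min()-25:u.max()+25],None,fx=4,fy=4,interpolation=cv2.INTER_CUBIC))
print(v.min()-20,u.min()-25)
E
python3 mill.py
```

```text
[0.48470835 0.13242304 0.20463156] [ 3.14123625e+00  3.14406155e-04 -9.17639885e-04] 2.55
4337 [0.50779644 0.13218661 0.09476336] ((508.35540771484375, 132.10862731933594), (60.19182586669922, 73.39430236816406), 88.69913482666016)
291 359 137 219
133 [172 175 178] [0.547  0.1319 0.0604]
134 [163 166 169] [0.5461 0.1319 0.0605]
135 [133 137 136] [0.5452 0.1319 0.0602]
136 [84 89 84] [0.5451 0.132  0.0751]
137 [47 56 41] [0.5451 0.132  0.0895]
138 [54 69 39] [0.5444 0.132  0.0934]
139 [66 87 49] [0.5437 0.132  0.094 ]
140 [77 99 55] [0.5428 0.132  0.094 ]
141 [ 82 106  61] [0.542 0.132 0.095]
142 [ 88 114  64] [0.5412 0.132  0.0949]
143 [ 90 118  66] [0.5404 0.132  0.0951]
144 [ 88 116  65] [0.5395 0.132  0.0944]
145 [ 89 116  65] [0.5387 0.132  0.0954]
146 [ 87 114  63] [0.5379 0.132  0.0953]
147 [ 87 114  63] [0.537  0.132  0.0952]
148 [ 86 112  63] [0.5362 0.132  0.0955]
149 [ 84 109  61] [0.5354 0.132  0.0958]
150 [ 80 104  59] [0.5345 0.132  0.0952]
151 [79 99 61] [0.5335 0.1321 0.0941]
152 [ 98 110  91] [0.5327 0.132  0.0942]
153 [138 143 140] [0.5317 0.132  0.0935]
154 [168 170
[... 2021 characters left out ...]
[0.4837 0.132  0.0939]
207 [48 62 36] [0.4831 0.132  0.0951]
208 [51 64 38] [0.4821 0.132  0.095 ]
209 [46 60 33] [0.4808 0.132  0.0941]
210 [46 61 32] [0.48   0.132  0.0946]
211 [47 60 34] [0.479  0.132  0.0944]
212 [44 59 31] [0.4782 0.132  0.0948]
213 [46 60 35] [0.4773 0.132  0.095 ]
214 [44 59 34] [0.4764 0.132  0.0951]
215 [46 60 33] [0.4753 0.132  0.0948]
216 [46 59 33] [0.4742 0.132  0.0946]
217 [44 56 31] [0.4732 0.132  0.0944]
218 [47 60 37] [0.4721 0.132  0.0939]
219 [55 65 51] [0.4713 0.132  0.0945]
220 [73 78 77] [4.363e-01 1.318e-01 1.000e-04]
221 [91 95 97] [0.4351 0.1318 0.0007]
222 [ 97 102 106] [4.336e-01 1.318e-01 3.000e-04]
223 [101 105 110] [0.4324 0.1318 0.0006]
117 266
```

View pics/wm.png

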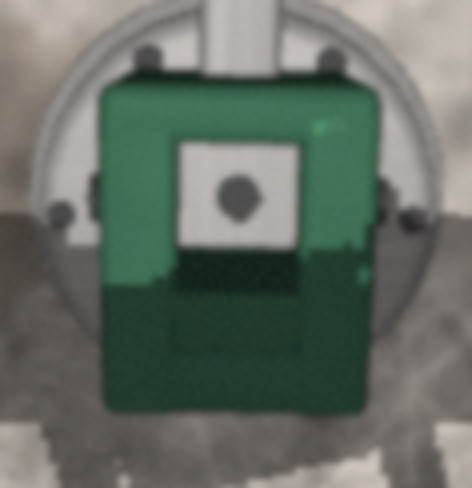

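The hub crop shows the shaft spanning x 178 to 300, with its flat at row 248. The dark gap runs to the wall's inner edge at row 291. The gap is about 11.5 mm, from x 0.4988 to x 0.510, centred near y = 0.131. I refine its yaw offline and go back to the key at the same time.

```bash
python3 - <<'E'
from h import *
z=np.load('mill.npz');W=z['W'];im=z['im'].astype(float).sum(2)
def fit(a,b,n):
    a,b=np.array(a),np.array(b);p=np.polyfit(a,b,1);k=abs(b-np.polyval(p,a))<.001;p=np.polyfit(a[k],b[k],1)
    print(n,'slope deg',np.degrees(np.arctan(p[0])).round(2),'at mean',a[k].mean().round(4),np.polyval(p,a[k].mean()).round(4),k.sum())
# front outer edge, inner wall edge, shaft edge, per column
fo=[];inn=[];sh=[]
for u in range(294,356):
    c=W[150:225,u]; ok=abs(c[:,2]-.095)<.004
    q=c[ok]; i=q[:,0].argmin(); fo.append(q[i,:2])
for u in range(313,340):
    c=W[165:205,u]; 
    q=c[(abs(c[:,2]-.0945)<.003)&(c[:,0]<.505)]; i=q[:,0].argmax(); inn.append(q[i,:2])
    q=c[(abs(c[:,2]-.0932)<.003)&(c[:,0]>.505)]; i=q[:,0].argmin(); sh.append(q[i,:2])
for n,a in(('outer',fo),('inner',inn),('shaft',sh)):
    a=np.array(a);fit(a[:,1],a[:,0],n)
# sides of shaft by brightness gradient
L=[];R=[]
for v in range(156,176):
    g=np.diff(im[v,295:356]); L.append(W[v,296+g[:30].argmax()][:2]);R.append(W[v,295+30+g[30:].argmin()][:2])
for n,a in(('L',L),('R',R)):
    a=np.array(a);fit(a[:,0],a[:,1],n)
for n,s in(('hubL',range(285,300)),('hubR',range(345,365))):
    e=[]
    for v in range(150,215):
        c=W[v,list(s)];q=c[abs(c[:,2]-.095)<.004]
        if len(q): e.append(q[q[:,1].argmax() if n=='hubL' else q[:,1].argmin()])
    e=np.array(e);fit(e[:,0],e[:,1],n)
E
```

```text
outer slope deg 0.77 at mean 0.1318 0.4708 57
inner slope deg 0.95 at mean 0.1316 0.4994 26
shaft slope deg 3.07 at mean 0.1316 0.5101 26
L slope deg -0.82 at mean 0.5207 0.1444 20
R slope deg 0.8 at mean 0.5207 0.1197 20
hubL slope deg -0.7 at mean 0.5057 0.1627 65
hubR slope deg -1.07 at mean 0.5057 0.1022 65
```

>>> servo_tool:
  increments:
    - [0,0,0,-3,-21,4,1]
    - [0,0,0,-5,-43,8,1]
    - [0,0,0,-5,-43,8,1]
    - [0,0,0,-5,-43,8,1]
    - [0,0,0,-5,-43,8,1]
    - [0,0,0,-5,-43,0,1]
    - [0,0,0,-5,-43,0,1]
    - [0,0,0,-5,-43,0,1]
    - [0,0,0,-5,-43,-5,1]
    - [0,0,0,-5,-43,-5,1]
    - [0,0,1,-3,-21,-10,1]
    - [0,0,1,0,0,-10,1]

```text
time_s: 3.95
position: [0.4331, -0.2979, 0.2105]
ee_rot: [3.14, -0.001, 0.033]
contact_force: [0.9, 0.1, -0.7]
grip_width: 1.001
finger_force: 0.0
```

>>> servo_tool:
  increments:
    - [0,0,0,0,0,-20,1]
    - [0,0,0,0,0,-30,1]
    - [0,0,0,0,0,-20,1]
    - [0,0,0,0,0,-5,1]
    - [0,0,0,0,0,0,1]
    - [0,0,0,0,0,0,1]

```text
time_s: 4.55
position: [0.4342, -0.2949, 0.1365]
ee_rot: [3.141, -0.001, 0.036]
contact_force: [0.2, 0.5, -0.1]
grip_width: 0.999
finger_force: 0.0
```

```bash
python3 key.py
```

```text
[ 0.43424284 -0.29486363  0.13650804] [ 3.14097242e+00 -9.12561415e-04  3.62481664e-02] 4.55
1770 [ 0.43527458 -0.29435267  0.11565737] ((434.0958557128906, -294.2987365722656), (20.639663696289062, 34.14630889892578), 1.5864782333374023)
```

>>> servo_tool:
  increments:
    - [0,0,-0.4,0,0.5,-12,1]
    - [0,0,0,0,0,-14,1]
    - [0,0,0,0,0,-3,1]
    - [0,0,0,0,0,0,0]
    - [0,0,0,0,0,0,-0.3]
    - [0,0,0,0,0,0,-1]
    - [0,0,0,0,0,0,-1]
    - [0,0,0,0,0,0,-1]
    - [0,0,0,0,0,0,-1]
  force: 50

```text
time_s: 5.5
position: [0.4338, -0.2945, 0.1069]
ee_rot: [3.141, -0.0, 0.029]
contact_force: [0.1, 0.9, 0.4]
grip_width: 0.495
finger_force: 0.0
```

>>> servo_tool:
  increments:
    - [0,0,0,0,0,0,-1]
    - [0,0,0,0,0,0,-1]
    - [0,0,0,0,0,0,-1]
  force: 50

```text
time_s: 5.8
position: [0.4338, -0.2944, 0.1068]
ee_rot: [3.142, -0.0, 0.029]
contact_force: [-0.5, -0.2, 2.0]
grip_width: 0.38
finger_force: 50.0
```

>>> servo_tool:
  increments:
    - [0,0,0,0,0,4,-1]
    - [0,0,0,0,0,10,-1]
    - [0,0,0,0,0,20,-1]
    - [0,0,0,0,0,30,-1]
    - [0,0,0,0,0,30,-1]
    - [0,0,0,0,0,30,-1]
    - [0,0,0,0,0,10,-1]
    - [0,0,0,0,0,4,-1]
    - [0,0,0,0,0,0,-1]
    - [0,0,0,0,0,0,-1]

```text
time_s: 6.8
position: [0.433, -0.2939, 0.2433]
ee_rot: [-3.14, 0.002, 0.029]
contact_force: [0.2, 0.3, -3.2]
grip_width: 0.385
finger_force: 50.0
```

```bash
python3 - <<'E'
from h import *
s=readout.read_state();print(s['position'],s['ee_rot'],s['contact_force'],s['ft_torque'])
for n in('wrist','scene'):
    im,d,W=cloud(n)
    hsv=cv2.cvtColor(im,cv2.COLOR_BGR2HSV);H,S,V=[hsv[...,i].astype(int) for i in range(3)]
    p=s['position']
    m=(H>12)&(H<32)&(S>100)&(abs(W[...,0]-p[0])<.05)&(abs(W[...,1]-p[1])<.04)&(W[...,2]>.12)&(W[...,2]<.28)
    v,u=np.nonzero(m);print(n,m.sum(),u.min(),u.max(),v.min(),v.max())
    P=W[m];print(P.min(0),P.max(0))
    c=im[max(0,v.min()-30):v.max()+30,max(0,u.min()-40):u.max()+40];cv2.imwrite(f'pics/held_{n}.png',cv2.resize(c,None,fx=4,fy=4) if c.shape[1]<200 and c.shape[0]<150 else c)
    np.savez('held_'+n,im=im,W=W)
E
```

```text
[ 0.43300654 -0.2939421   0.24328964] [-3.14012495e+00  1.92687084e-03  2.87699384e-02] [ 0.17177785  0.25133315 -3.16014328] [-0.06557834  0.04821577 -0.01221878]
wrist 4703 264 366 199 295
[ 0.422946   -0.31166121  0.14662857] [ 0.44394686 -0.26674067  0.27328583]
scene 890 432 457 185 238
[ 0.42233813 -0.31257695  0.14844853] [ 0.44456964 -0.27589012  0.26269278]
```

View pics/held_wrist.png

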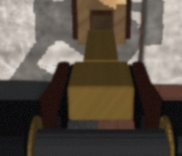

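The crop shows the key held upright between the fingers, with the body below the head. Next I check the tilt of its flat face and its offset in the hand.

```bash
cat > tilt.py <<'E'
from h import *
z=np.load('held_wrist.npz');im=z['im'];W=z['W'];s=readout.read_state();p=s['position']
hsv=cv2.cvtColor(im,cv2.COLOR_BGR2HSV);H,S,V=[hsv[...,i].astype(int) for i in range(3)]
m=(H>12)&(H<32)&(S>100)&(abs(W[...,0]-p[0]-.006)<.012)&(abs(W[...,1]-p[1])<.016)&(W[...,2]>p[2]-.09)&(W[...,2]<p[2]+.003)
P=W[m]
A=np.c_[P[:,1]-p[1],P[:,2]-p[2],np.ones(len(P))];c=np.linalg.lstsq(A,P[:,0]-p[0],rcond=None)[0]
r=P[:,0]-p[0]-A@c;k=abs(r)<.002;c=np.linalg.lstsq(A[k],P[k,0]-p[0],rcond=None)[0]
print('face x-p at TCP',c[2],'dx/dz deg',np.degrees(c[1]),'yaw deg',-np.degrees(c[0]),'n',k.sum(),'rms',r[k].std(),len(P))
for a in np.arange(-.09,0,.01):
    q=P[abs(P[:,2]-p[2]-a)<.003]
    if len(q): print(round(a,3),(np.median(q[:,0])-p[0]).round(4),(q[:,1].min()-p[1]).round(4),(q[:,1].max()-p[1]).round(4),len(q))
m2=(H>12)&(H<32)&(S>100)&(abs(W[...,0]-p[0])<.02)&(abs(W[...,1]-p[1])<.02)
Q=W[m2];Q=Q[(Q[:,2]>p[2]-.12)]
print('zmin',np.percentile(Q[:,2],[.5,1,5])-p[2])
E
python3 tilt.py
```

```text
face x-p at TCP 0.00978414328507809 dx/dz deg 0.11662061128280228 yaw deg 1.8090287442478128 n 1953 rms 0.00024361916944015344 1953
-0.09 0.0095 -0.0099 0.0109 23
-0.08 0.0097 -0.0103 0.0114 62
-0.07 0.0096 -0.0099 0.0115 68
-0.06 0.0097 -0.0102 0.0113 76
-0.05 0.0097 -0.0098 0.0107 80
-0.04 0.0097 -0.0099 0.0109 99
-0.03 0.0097 -0.0098 0.0104 113
-0.02 0.0098 -0.0159 0.0157 186
-0.01 0.0098 -0.0159 0.016 240
zmin [-0.09229848 -0.08925718 -0.06229854]
```

>>> servo_tool:
  increments:
    - [0,0,0,3,18,0,-1]
    - [0,0,-0.5,6,34,0,-1]
    - [0,0,-0.5,7,43,0,-1]
    - [0,0,-0.5,7,43,0,-1]
    - [0,0,-0.5,7,43,0,-1]
    - [0,0,-0.5,7,43,0,-1]
    - [0,0,0,7,43,0,-1]
    - [0,0,0,7,43,0,-1]
    - [0,0,0,7,43,0,-1]
    - [0,0,0,5,39,0,-1]
    - [0,0,0,2,25,0,-1]
    - [0,0,0,0,8,0,-1]

```text
time_s: 8.1
position: [0.4985, 0.1328, 0.2437]
ee_rot: [3.142, 0.001, -0.012]
contact_force: [-0.4, -1.2, -2.0]
grip_width: 0.386
finger_force: 50.0
```

>>> servo_tool:
  increments:
    - [0,0,0,0,0,-10,-1]
    - [0,0,0,0,0,-15,-1]
    - [0,0,0,0,0,-10,-1]
    - [0,0,0,0,0,0,-1]
    - [0,0,0,0,0,0,-1]
    - [0,0,0,0,0,0,-1]

```text
time_s: 8.7
position: [0.4991, 0.1302, 0.2101]
ee_rot: [-3.141, -0.001, -0.016]
contact_force: [-0.2, -0.6, -2.6]
grip_width: 0.387
finger_force: 50.0
```

```bash
cat > look.py <<'E'
from h import *
s=readout.read_state();print(s['position'],s['ee_rot'],s['contact_force'],s['ft_torque'])
im,d,W=cloud('wrist');np.savez('held_wrist',im=im,W=W);cv2.imwrite('pics/in.png',im[100:330,200:450])
E
python3 look.py; python3 tilt.py|head -1;python3 - <<'E'
from h import *
z=np.load('held_wrist.npz');W=z['W']
q=W[(abs(W[...,2]-.0933)<.0025)&(abs(W[...,1]-.132)<.009)&(W[...,0]>.503)&(W[...,0]<.53)]
print(len(q),np.percentile(q[:,0],[0,2,10]) if len(q) else '')
E
```

```text
[0.49911792 0.13016412 0.21006984] [-3.14145792e+00 -7.32905312e-04 -1.55541656e-02] [-0.1589019  -0.56901616 -2.60896792] [0.03933574 0.04327792 0.05180912]
face x-p at TCP 0.009830932732438574 dx/dz deg -0.04651694832675278 yaw deg -0.7851151453199874 n 1991 rms 0.00025125598802453386 1991
426 [0.50951701 0.50980281 0.51153374]
```

View pics/in.png

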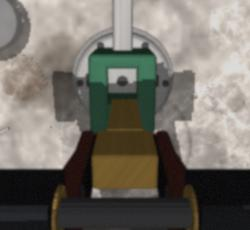

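The view shows the tip just above the gap, in front of the shaft. I correct by x -0.7 mm and y +1.3 mm, then lower it.

>>> servo_tool:
  increments:
    - [0,0,0,-0.7,1.3,0,-1]
    - [0,0,0,0,0,-6,-1]
    - [0,0,0,0,0,-6,-1]
    - [0,0,0,0,0,-5,-1]
    - [0,0,0,0,0,-3,-1]
    - [0,0,0,0,0,0,-1]
    - [0,0,0,0,0,0,-1]

```text
time_s: 9.45
position: [0.498, 0.1319, 0.1896]
ee_rot: [3.142, 0.0, -0.015]
contact_force: [0.1, 0.0, -2.4]
grip_width: 0.386
finger_force: 50.0
```

>>> servo_tool:
  increments:
    - [0,0,0,0.4,0,-3,-1]
    - [0,0,0,0.4,0,-3,-1]
    - [0,0,0,0.4,0,-3,-1]
    - [0,0,0,0.1,0,-3,-1]
    - [0,0,0,0,0,0,-1]
    - [0,0,0,0,0,0,-1]

```text
time_s: 10.05
position: [0.4993, 0.1319, 0.1776]
ee_rot: [3.142, 0.0, -0.015]
contact_force: [1.2, -0.4, -1.5]
grip_width: 0.386
finger_force: 50.0
```

>>> servo_tool:
  increments:
    - [0,0,0,0.2,0,-1,-1]
    - [0,0,0,0.2,0,-1,-1]
    - [0,0,0,0.1,0,-1,-1]
    - [0,0,0,0.1,0,-1,-1]
    - [0,0,0,0,0,-1,-1]
    - [0,0,0,0,0,0,-1]

```text
time_s: 10.65
position: [0.4998, 0.1318, 0.1725]
ee_rot: [3.141, 0.0, -0.015]
contact_force: [-0.5, -0.3, -1.4]
grip_width: 0.384
finger_force: 50.0
```

>>> servo_tool:
  increments:
    - [0,0,0,0,0,-1,-1]
    - [0,0,0,0,0,-1,-1]
    - [0,0,0,0,0,-1,-1]
    - [0,0,0,0,0,0,-1]
    - [0,0,0,0,0,0,-1]

```text
time_s: 11.15
position: [0.4998, 0.1319, 0.1696]
ee_rot: [3.142, 0.0, -0.015]
contact_force: [-1.5, 0.6, -2.4]
grip_width: 0.383
finger_force: 50.0
```

>>> servo_tool:
  increments:
    - [0,0,0,0,0,-1,-1]
    - [0,0,0,0,0,-1,-1]
    - [0,0,0,0,0,-1,-1]
    - [0,0,0,0,0,0,-1]
    - [0,0,0,0,0,0,-1]

```text
time_s: 11.65
position: [0.4999, 0.1319, 0.1669]
ee_rot: [-3.141, 0.0, -0.015]
contact_force: [-2.6, -0.2, 3.3]
grip_width: 0.385
finger_force: 50.0
```

Upward force with little side force, so both faces seem to bear. I centre it and feel.

>>> servo_tool:
  increments:
    - [0,0,0,-0.2,0,0,-1]
    - [0,0,0,0,0,0,-1]
    - [0,0,0,0,0,0,-1]

```text
time_s: 11.95
position: [0.4998, 0.1319, 0.1668]
ee_rot: [-3.142, -0.0, -0.015]
contact_force: [-3.4, 0.2, 4.6]
grip_width: 0.384
finger_force: 50.0
```

```bash
python3 look.py; python3 tilt.py|head -1
```

```text
[0.49982367 0.13190469 0.16684351] [-3.14150359e+00 -2.67485837e-04 -1.48558808e-02] [-3.40952626  0.24081623  4.6218197 ] [ 0.06460719  0.65210956 -0.18823367]
face x-p at TCP 0.009860671888681704 dx/dz deg 0.0749834397842386 yaw deg -0.7401354585530723 n 1813 rms 0.00026186588162880464 1813
```

>>> servo_tool:
  increments:
    - [0,0,0,-0.2,0,0,-1]
    - [0,0,0,0,0,-0.5,-1]
    - [0,0,0,0,0,0,-1]
    - [0,0,0,0,0,0,-1]

```text
time_s: 12.4
position: [0.4998, 0.1319, 0.1667]
ee_rot: [-3.141, -0.001, -0.015]
contact_force: [-2.9, -0.9, 8.5]
grip_width: 0.383
finger_force: 50.0
```

Both faces bear at 25 mm depth, and x is pinned. Now I press firmly in small steps.

>>> servo_tool:
  increments:
    - [0,0,0,0,0,-0.5,-1]
    - [0,0,0,0,0,0,-1]
    - [0,0,0,0,0,0,-1]
    - [0,0,0,0,0,0,-1]

```text
time_s: 12.8
position: [0.4999, 0.1319, 0.1666]
ee_rot: [-3.141, -0.001, -0.015]
contact_force: [-4.5, -1.5, 11.3]
grip_width: 0.387
finger_force: 50.0
```

>>> servo_tool:
  increments:
    - [0,0,0,-0.3,0,-0.5,-1]
    - [0,0,0,0,0,0,-1]
    - [0,0,0,0,0,0,-1]
    - [0,0,0,0,0,0,-1]

```text
time_s: 13.2
position: [0.4998, 0.132, 0.1665]
ee_rot: [-3.141, -0.001, -0.015]
contact_force: [-5.2, -0.0, 15.2]
grip_width: 0.385
finger_force: 50.0
```

>>> servo_tool:
  increments:
    - [0,0,0,-0.4,0,0,-1]
    - [0,0,0,0,0,0,-1]
    - [0,0,0,0,0,0,-1]

```text
time_s: 13.5
position: [0.4997, 0.132, 0.1665]
ee_rot: [-3.141, -0.002, -0.015]
contact_force: [-4.3, -1.2, 13.9]
grip_width: 0.384
finger_force: 50.0
```

>>> servo_tool:
  increments:
    - [0,0,0,0,0,-0.5,-1]
    - [0,0,0,0,0,0,-1]
    - [0,0,0,0,0,0,-1]
    - [0,0,0,0,0,0,-1]

```text
time_s: 13.9
position: [0.4998, 0.132, 0.1663]
ee_rot: [-3.141, -0.002, -0.015]
contact_force: [-5.3, -0.7, 18.3]
grip_width: 0.382
finger_force: 50.0
```

>>> servo_tool:
  increments:
    - [0,0,0,0,0,-0.1,-1]
    - [0,0,0,0,0,0,-1]
    - [0,0,0,0,0,0,-1]

```text
time_s: 14.2
position: [0.4998, 0.132, 0.1664]
ee_rot: [-3.141, -0.002, -0.015]
contact_force: [-5.7, -1.1, 19.4]
grip_width: 0.387
finger_force: 50.0
```

>>> servo_tool:
  increments:
    - [0,0,0,0,0,0.6,-1]
    - [0,0,0,0,0,0.6,-1]
    - [0,0,0,0,0,0.6,-1]
    - [0,0,0,0,0,0,-1]
    - [0,0,0,0,0,0,-1]

```text
time_s: 14.7
position: [0.4996, 0.132, 0.1664]
ee_rot: [-3.141, -0.002, -0.015]
contact_force: [2.7, 0.0, -0.8]
grip_width: 0.385
finger_force: 50.0
```

>>> servo_tool:
  increments:
    - [0,0,0,0.2,0,0,-1]
    - [0,0,0,0,0,0,-0.15]
    - [0,0,0,0,0,0,-0.1]
    - [0,0,0,0,0,0,0]
    - [0,0,0,0,0,0,0.2]
    - [0,0,0,0,0,0,0.4]
    - [0,0,0,0,0,0,0.4]
  force: 10

```text
time_s: 15.4
position: [0.499, 0.1319, 0.1664]
ee_rot: [3.142, 0.0, -0.015]
contact_force: [0.4, -0.0, 0.3]
grip_width: 0.695
finger_force: 0.0
```

```bash
python3 look.py; python3 tilt.py|head -1; python3 - <<'E'
from h import *
z=np.load('held_wrist.npz');W=z['W']
q=W[(W[...,2]>.172)&(W[...,2]<.19)&(abs(W[...,1]-.132)<.017)&(abs(W[...,0]-.5)<.015)]
print(len(q),np.median(q,0),q.min(0),q.max(0))
E
```

```text
[0.498961   0.13185307 0.16637014] [ 3.14157195e+00  7.91290764e-05 -1.48393498e-02] [ 0.44244085 -0.03804365  0.25355586] [ 0.06160732 -0.01896649  0.02141498]
face x-p at TCP 0.010656793640263233 dx/dz deg 0.010856120491312765 yaw deg -0.9808970356702313 n 1805 rms 0.00024024907949452402 1806
2395 [0.50123168 0.13206617 0.17560261] [0.48971817 0.11501976 0.17201358] [0.51076288 0.14894552 0.17758143]
```

>>> servo_tool:
  increments:
    - [0,0,0,0,0,4,0.5]
    - [0,0,0,0,0,10,0.5]
    - [0,0,0,0,0,20,0.5]
    - [0,0,0,0,0,30,0.5]
    - [0,0,0,0,0,25,0.5]
    - [0,0,0,0,0,5,0.5]
    - [0,0,0,0,0,0,0.5]
    - [0,0,0,0,0,0,0.5]
    - [0,0,0,0,0,0,0.5]
    - [0,0,0,0,0,0,0.5]

```text
time_s: 16.45
position: [0.4984, 0.1317, 0.2593]
ee_rot: [3.141, 0.002, -0.015]
contact_force: [-0.5, 0.8, 0.1]
grip_width: 0.743
finger_force: 0.0
```

```bash
python3 - <<'E'
from h import *
s=readout.read_state();print(s['position'],s['contact_force'])
im,d,W=cloud('wrist');cv2.imwrite('pics/end.png',im)
q=W[(W[...,2]>.165)&(W[...,2]<.19)&(abs(W[...,1]-.132)<.025)&(abs(W[...,0]-.5)<.025)]
print(len(q),np.median(q,0),cv2.minAreaRect((q[:,:2]*1000).astype(np.float32)))
E
```

```text
[0.49844785 0.13172213 0.25927674] [-0.50629773  0.83589657  0.07466009]
1052 [0.50162588 0.13203049 0.17557113] ((500.1772155761719, 132.03323364257812), (33.35285949707031, 19.831560134887695), 88.92591094970703)
```

View pics/end.png

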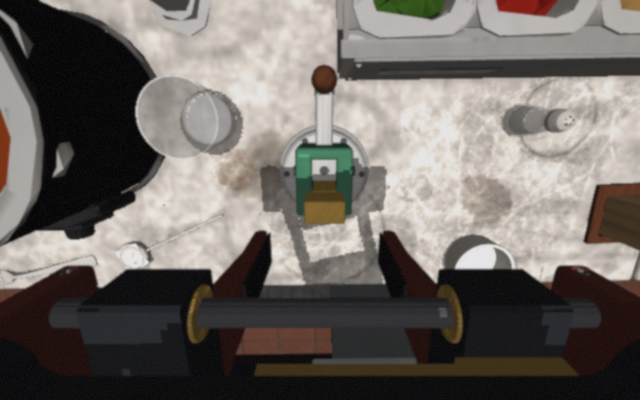

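The key stands upright in the hub at (325,205), with its head top still at 175.6 mm. The gripper is clear, and the tumbler, salt and ramekin are in place.

```bash
python3 -c "
from cell import job
print(job.close_job())"
```

```text
the job is handed in; nothing more can be done
None
```

I wedged the key in the hub gap with its tip about 25 mm deep, pressing down with about 20 N, and let go. Its height did not change after release, though I did not tug it to test it. The ramekin, salt shaker and tumbler were not touched, and I handed the job in at about 16.5 s.

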